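# Close up the vacuum pot for de-airing clay

## Robot

A 6-joint arm with a two-finger parallel gripper is mounted at the origin on a cart in front of the work surface, level with it; the furniture and walls round the work are solid. World frame = base frame: x ahead of the robot, y to its left, z up, the work surface at z = 0. Lengths are in mm, angles in rad, forces in N, time in s.
With the tool pointing down it reaches from about 350 to 775 mm from the base axis. Payload 7.3 kg.
Tool frame: the origin (TCP) lies midway between the tips of the shut fingers; the grasp point (between the pads) lies 19 mm behind it; z points along the fingers, y is the line along which they close (so a half turn about z gives the same grasp; the last joint's range is limited). The gripper opens to 92 mm and grips with 3 to 60 N. Pads are 19 mm wide; open, the fingers measure 130 mm over their backs; the gripper's body (75 mm by 190 mm) begins 47 mm behind the grasp point.
Start: joints at [-1.389, 0.342, 1.524, -0, 1.275, -0.146], TCP at [169.052, -497.058, 226.741] pointing down, gripper open.
Joint ranges: [-2.53, 2.53], [-0.77, 2.02], [0.04, 2.7], [-1, 4.14], [0.28, 2.66], [-3.11, 3.11]. Speed limits (rad/s): [2.57, 2.57, 3.14, 3.14, 3.14, 3.14].

## Interface

Orientations are given as [roll, pitch, yaw] about the fixed x, y, z axes, in that order (R = Rz(yaw) Ry(pitch) Rx(roll)).
In Python, from plant import bot gives the robot as it stands.
- The arm moves only by the tool jog_arm, never from a script. Its arguments are lists of equal length, an entry for each row: "dp": the shift along the tool's x, y, z in m, a list of three; "twist": the turn about the tool's z in degrees. A call has 1 to 10 rows; each row shifts and turns the commanded pose from where the row before left it, along the tool's axes as they then stand; what a row does not reach is not made up. A row lasts 1/8 s, in which the tool goes at most 62.5 mm and 10.7 degrees, less where a joint would pass 70% of its speed; a pose out of reach is approached as far as the arm can. A call is refused whole if a number of a shift passes 0.0625 or a number of a turn 10.7, either way. A call with a gripper value outside its range is refused whole. "jaw" is the finger opening in m, from 0 to 0.0918, set as the call begins (left out, the last holds). The fingers move at their own pace and stop on an object; the grip force is fixed at half the most. Time passes only in rows, so rows that do not move let the fingers close. It gives the time, the measured TCP pose, the force, the opening and the grip force at its end, in the units of the state.
- bot.get_obs(): the state, without advancing time (a new reading comes with each control period).
- bot.capture(name): name is "side" or "top"; returns the picture (420x560x3 uint8, blue, green, red); there is no depth.
- bot.camera_params(name): a dict with "fx", "fy", "cx", "cy" (pixels), "R" (3x3) and "t" (3): a world point X has camera coordinates R X + t. Camera axes: x right, y down, z forward; pixel columns grow to the right and rows downward; lengths in mm; the calibration is good to about 2 mm. A picture is of the moment at which its call begins. camera_params takes no time and is no camera call.
- bot.close_job(): hands the job in; it is judged then, once.
Trained networks look in the newest picture that a camera, given by its name, has taken for a name from the list of things; names that differ only in an ending like _2 or _b are one class to them, and where a whole thing is asked for, a point or a joint stands for the part that bears it (a point fixed in the world has none). Each returns a list of dicts, best first, with "confidence" (0 to 1); they miss things now and then, are a little off and sometimes report something else, mostly with a low value. They report only what shows in the picture. A call takes as long as a camera call.
- bot.find_in(camera, label): "bbox" ([centre column, centre row, width, height] in pixels, round what is visible of it).
- bot.masks_of(camera, label): "pixels" (420x560 bool, what is visible of it) and "bbox" ([centre column, centre row, width, height] in pixels, round what is visible of it).
The state is a dict: "time": time; "joint_positions": joint angles; "dq": joint speeds; "tau": joint torques, N m; "tool_pos": TCP position; "tcp_rot": TCP orientation; "contact_force": force on the tool from outside, world axes, zero at the start; "moment": the same for the moment, N m; "grip_width": finger opening in mm; "finger_force": force on a finger pad.
Only numpy, scipy, OpenCV 4.12 (cv2) and the standard library are available. Lean on these libraries where they do the work, as an engineer would, in place of code of your own. Each camera call takes 0.05 s, during which the arm holds its last target. There are 200 camera calls.

## Task

Get the vacuum pot ready for de-airing: lay every clay ball on the table inside the pot, then shut its clear cover, and tighten the four wing screws clockwise evenly in cross order (always the opposite one next) in two rounds, first all four to about halfway, then all four right up to their stops. The vacuum gauge also has to be pushed fully home on the port beside the pot; leave the slip jar, the water cup and the ring cutter where they are.

Things in the scene. Friction and masses are not known exactly. Their poses are not given: they have to be found in the camera images.
- pot: Round aluminium vacuum pot, fixed. Origin at the centre of its underside, z up. Inside 156 mm across; flange 216 mm across, its top 76 mm above the table, with a 4 mm rubber gasket on it. The cover's hinge is at +y of its frame (121 mm from the centre), the vacuum port at -y (155 mm from the centre).
- pot_floor (a point): Centre of the perforated floor inside the pot, 30 mm above the table (50 mm below the cover when shut). A ball belongs on this floor; there is room for all three, e.g. 35 mm from the centre at equal angles.
- port (a point): Centre of the flat steel shoulder of the vacuum port, 50 mm above the table; from it a smooth brass spigot, 16 mm in diameter, rises 26 mm, its upper 10 mm tapering to 8 mm. Shoulder 36 mm across. z up.
- cover (a joint): Clear round cover with steel rim, hinged to the pot, 216 mm across, 10 mm thick, carries the wing screws. Rad: 0 = shut flat on the gasket (top 90 mm above the table), 1.57 upright, stops at 1.75 leaning outward; starts at 1.56 to 1.68, stays there. Stiff damped hinge: pushed well past upright (to below 1.15) from its back, the outer +y side, it sinks shut by itself in 2 to 5 s.
- cover_hinge (a point): Midpoint of the cover's hinge axis, 80 mm above the table; the axis is the pot's x axis.
- cover_edge (a point): Outer end of the black lifting tab (44 mm wide, 6 mm thick) at the cover's free edge, opposite the hinge, 244 mm from the hinge axis. When the cover stands open this is its highest point, about 0.32 m above the table.
- screw_1 (a joint): Brass wing screw 1 of 4, at pot frame x -68, y -68 mm. Rad: 0 = backed out (wings on the line to the cover's centre), grows turned clockwise seen from above the shut cover, hard stop at 2.6 = fully tight. Starts at 0 to 0.3. Friction 0.06 N m, rising to 0.09; stays where left; sinks 0.5 mm per rad. 1 is opposite 3, 2 opposite 4.
- screw_1_grip (a point): Point on the axis of wing screw 1 at the height to grip: with the cover shut 27 mm above its top, 117 mm above the table. x axis along the wings: one blade 38 mm long, 8 mm thick, from 18 to 38 mm above the cover's top; z along the screw, away from the cover. Grip across the 8 mm.
- screw_2 (a joint): Brass wing screw 2 of 4, at pot frame x +68, y -68 mm. Rad: 0 = backed out (wings on the line to the cover's centre), grows turned clockwise seen from above the shut cover, hard stop at 2.6 = fully tight. Starts at 0 to 0.3. Friction 0.06 N m, rising to 0.09; stays where left; sinks 0.5 mm per rad. 1 is opposite 3, 2 opposite 4.
- screw_2_grip (a point): Point on the axis of wing screw 2 at the height to grip: with the cover shut 27 mm above its top, 117 mm above the table. x axis along the wings: one blade 38 mm long, 8 mm thick, from 18 to 38 mm above the cover's top; z along the screw, away from the cover. Grip across the 8 mm.
- screw_3 (a joint): Brass wing screw 3 of 4, at pot frame x +68, y +68 mm. Rad: 0 = backed out (wings on the line to the cover's centre), grows turned clockwise seen from above the shut cover, hard stop at 2.6 = fully tight. Starts at 0 to 0.3. Friction 0.06 N m, rising to 0.09; stays where left; sinks 0.5 mm per rad. 1 is opposite 3, 2 opposite 4.
- screw_3_grip (a point): Point on the axis of wing screw 3 at the height to grip: with the cover shut 27 mm above its top, 117 mm above the table. x axis along the wings: one blade 38 mm long, 8 mm thick, from 18 to 38 mm above the cover's top; z along the screw, away from the cover. Grip across the 8 mm.
- screw_4 (a joint): Brass wing screw 4 of 4, at pot frame x -68, y +68 mm. Rad: 0 = backed out (wings on the line to the cover's centre), grows turned clockwise seen from above the shut cover, hard stop at 2.6 = fully tight. Starts at 0 to 0.3. Friction 0.06 N m, rising to 0.09; stays where left; sinks 0.5 mm per rad. 1 is opposite 3, 2 opposite 4.
- screw_4_grip (a point): Point on the axis of wing screw 4 at the height to grip: with the cover shut 27 mm above its top, 117 mm above the table. x axis along the wings: one blade 38 mm long, 8 mm thick, from 18 to 38 mm above the cover's top; z along the screw, away from the cover. Grip across the 8 mm.
- ball_1: Dark brown damp clay ball, slightly flattened, it rests where it is put; 43 mm across and 38 mm high; origin at the centre of its underside as built (it can roll over when knocked, then its z axis is no longer up). On the table at the start; may be absent (1 to 3 balls are there).
- ball_2: Dark brown damp clay ball, slightly flattened, it rests where it is put; 35 mm across and 31 mm high; origin at the centre of its underside as built (it can roll over when knocked, then its z axis is no longer up). On the table at the start; may be absent (1 to 3 balls are there).
- ball_3: Dark brown damp clay ball, slightly flattened, it rests where it is put; 43 mm across and 38 mm high; origin at the centre of its underside as built (it can roll over when knocked, then its z axis is no longer up). On the table at the start; may be absent (1 to 3 balls are there).
- gauge: Vacuum gauge, 80 mm high, 0.13 kg, upright: below a steel sleeve (32 mm outside, 42 at its foot, bore 18.8 mm, 30 mm deep, open at the bottom), above it an upright round dial case 44 mm across, 24 mm thick, its flat faces along +-x (white dial at -x). Origin at the centre of the sleeve's lower rim, z up; case centre 58 mm above it. Home, the rim rests on the port's shoulder, facing any way.
- jar: Slip jar with a green lid, 58 mm across, 75 mm high; leave it alone. Origin at the centre of its underside.
- cup: Pale plastic water cup, 71 mm across, 73 mm high; leave it alone. Origin at the centre of its underside.
- cutter: Small steel ring cutter, 48 mm across, 22 mm high; leave it alone. Origin at the centre of its underside.

How it is judged (in metres and radians):
On the way, in this order (a step that is already met when the one before it is completed fails the run):
1. every clay ball lies inside the pot, let go, the cover still open (horizontal distance between each of ball_1, ball_2, ball_3 and pot_floor below 0.078 m and z of ball_1 in the frame of pot_floor between -0.01 and 0.048 m and z of ball_2 in the frame of pot_floor between -0.01 and 0.048 m and z of ball_3 in the frame of pot_floor between -0.01 and 0.048 m and contact force between each of ball_1, ball_2, ball_3 and the fingers below 0.2 N and value of joint cover above 0.5 rad), for 0.2 s.
2. the cover is shut (value of joint cover below 0.035 rad), for 0.2 s.
3. first round: two opposite screws are brought to about halfway (above 0.9 rad) before the other two are begun (below 0.5 rad) (value of joint cover below 0.035 rad and ((value of joint each of screw_1, screw_3 above 0.9 rad and value of joint each of screw_2, screw_4 below 0.5 rad) or (value of joint each of screw_2, screw_4 above 0.9 rad and value of joint each of screw_1, screw_3 below 0.5 rad))), for 0.1 s.
4. first round done: all four screws about halfway (above 0.9 rad) (value of joint cover below 0.035 rad and value of joint each of screw_1, screw_2, screw_3, screw_4 above 0.9 rad), for 0.1 s.
5. second round: two opposite screws are tight (above 2.4 rad) while the other two are still about halfway (below 2.0 rad) (value of joint cover below 0.035 rad and ((value of joint each of screw_1, screw_3 above 2.4 rad and value of joint each of screw_2, screw_4 below 2 rad) or (value of joint each of screw_2, screw_4 above 2.4 rad and value of joint each of screw_1, screw_3 below 2 rad))), for 0.1 s.
6. all four screws tight (above 2.4 rad of 2.6) (value of joint cover below 0.035 rad and value of joint each of screw_1, screw_2, screw_3, screw_4 above 2.4 rad), for 0.2 s.
At the end, for the whole second after the job is handed in: Every ball lies on the pot's floor, the cover is shut (below 0.035 rad), all four screws are tight (above 2.4 of 2.6 rad), the gauge's sleeve is home on the port (within 3 mm, upright, at rest), and jar, cup and cutter are within 30 mm of where they stood (all of step 6 and horizontal distance between each of ball_1, ball_2, ball_3 and pot_floor below 0.078 m and z of ball_1 in the frame of pot_floor between -0.01 and 0.048 m and z of ball_2 in the frame of pot_floor between -0.01 and 0.048 m and z of ball_3 in the frame of pot_floor between -0.01 and 0.048 m and horizontal distance between gauge and port below 0.004 m and z of gauge in the frame of port between -0.004 and 0.003 m and angle between gauge's own z axis and vertical below 0.1 rad and linear speed of gauge below 0.02 m/s and linear speed of each of ball_1, ball_2, ball_3 below 0.03 m/s and distance of each of jar, cup, cutter from where it was at the start of the episode below 0.03 m); the robot touches nothing.
It fails at once if the cover is pulled down unevenly: a screw above 2.1 rad while another is still below 0.8 rad ((value of joint screw_1 above 2.1 rad and value of joint screw_2 below 0.8 rad) or (value of joint screw_1 above 2.1 rad and value of joint screw_3 below 0.8 rad) or (value of joint screw_1 above 2.1 rad and value of joint screw_4 below 0.8 rad) or (value of joint screw_2 above 2.1 rad and value of joint screw_1 below 0.8 rad) or (value of joint screw_2 above 2.1 rad and value of joint screw_3 below 0.8 rad) or (value of joint screw_2 above 2.1 rad and value of joint screw_4 below 0.8 rad) or (value of joint screw_3 above 2.1 rad and value of joint screw_1 below 0.8 rad) or (value of joint screw_3 above 2.1 rad and value of joint screw_2 below 0.8 rad) or (value of joint screw_3 above 2.1 rad and value of joint screw_4 below 0.8 rad) or (value of joint screw_4 above 2.1 rad and value of joint screw_1 below 0.8 rad) or (value of joint screw_4 above 2.1 rad and value of joint screw_2 below 0.8 rad) or (value of joint screw_4 above 2.1 rad and value of joint screw_3 below 0.8 rad)).
It fails at once if the slip jar is pushed more than 30 mm aside (distance of jar from where it was at the start of the episode above 0.03 m).
It fails at once if the water cup is pushed more than 30 mm aside (distance of cup from where it was at the start of the episode above 0.03 m).
It fails at once if the ring cutter is pushed more than 30 mm aside (distance of cutter from where it was at the start of the episode above 0.03 m).
Of ball_1, ball_2, ball_3 only 1 to 3 are there at a start; the rules pass over those that are not, and their reading is None.
At some moment in a run one of ball_1, ball_2, ball_3 may be knocked a few centimetres aside while the robot is not near it.
Once in a run the grip may slacken for a moment while it holds something.
It also fails if it takes over 210 s, if anything falls off the work surface, if the arm or the gripper's body presses on something with over 40 N, if the wrist force passes 120 N, or if a joint passes its speed limit or range.

## Working session

There is one attempt and no reset: what is moved stays moved. The work goes in short steps, Python scripts to look and compute and a tool call to move; the robot and the scene stay as the last step left them, time stands still between calls to the robot, and variables do not carry over. Pictures are saved under pics/ and viewed, at most 14 in all, crops included, and the job is handed in when it is done.

Besides the shell and the picture viewer there is one more tool, called after "Emit:" in YAML: its name, and indented under it one key for each argument. jog_arm: Moves the arm, as the interface text tells. Its arguments: {"type":"object","properties":{"dp":{"type":"array"},"twist":{"type":"array"},"jaw":{"type":"number"}},"required":["dp","twist"]}

```bash
mkdir -p pics; ls; python3 - <<'E'
from plant import bot
import cv2
o=bot.get_obs();print(o)
for n in ("side","top"):
    im=bot.capture(n);cv2.imwrite(f"pics/{n}0.png",im)
    p=bot.camera_params(n);print(n,p)
    for l in ["pot","ball_1","gauge","jar","cup","cutter","cover","screw_1","cover_edge"]:
        print(l,[(round(d["confidence"],2),[round(float(v)) for v in d["bbox"]]) for d in bot.find_in(n,l)])
E
```

```text
pics
{'time': 0.0, 'joint_positions': array([-1.38900476e+00,  3.42737219e-01,  1.52503583e+00, -7.67522597e-06,
        1.27536297e+00, -1.46017559e-01]), 'dq': array([-1.35098266e-03,  4.29904752e-06, -6.81508904e-04, -1.69245634e-03,
       -3.81393841e-04,  6.16670006e-04]), 'tau': array([ 1.36656945e-03, -4.31238556e+01, -2.44219851e+01,  7.18616461e-02,
        5.59504679e-02, -1.07636924e-04]), 'tool_pos': array([ 168.97005954, -496.63726168,  226.03086206]), 'tcp_rot': array([-3.14006465e+00, -2.17297052e-04,  3.27811205e-01]), 'contact_force': array([-0.05471902, -0.00838343,  0.37614831]), 'moment': array([-0.03583849,  0.01186649, -0.02657599]), 'finger_force': 0.0, 'grip_width': 91.8874547367969}
side {'fx': 453.29689718475333, 'fy': 453.29689718475333, 'cx': 278.4765334632271, 'cy': 208.30462288771128, 'R': array([[ 9.03511917e-01, -4.28562963e-01, -4.94004826e-05],
       [-1.99396003e-01, -4.20271816e-01, -8.85219088e-01],
       [ 3.79351354e-01,  7.99815846e-01, -4.65174337e-01]]), 't': array([-528.40370712,  185.40792769, 1088.68944976])}
pot [(0.75, [245, 173, 98, 
[... 258 characters left out ...]
513356662, 'fy': 515.4874513356662, 'cx': 273.8709694749734, 'cy': 216.49996737091405, 'R': array([[ 0.01904172, -0.99979733, -0.00653545],
       [-0.98724563, -0.01776849, -0.1582098 ],
       [ 0.15806161,  0.00946468, -0.98738389]]), 't': array([   7.10095983,  621.76320167, 1299.83698784])}
pot [(0.74, [323, 187, 19, 23]), (0.73, [231, 245, 161, 94])]
ball_1 [(0.67, [384, 288, 20, 12]), (0.28, [256, 172, 32, 32])]
gauge [(0.78, [155, 278, 22, 18]), (0.63, [386, 289, 18, 15])]
jar [(0.57, [320, 186, 21, 22]), (0.3, [153, 282, 20, 16])]
cup [(0.64, [256, 174, 29, 25])]
cutter []
cover [(0.64, [175, 246, 43, 91])]
screw_1 [(0.51, [164, 274, 13, 15])]
cover_edge [(0.67, [176, 247, 42, 96])]
```

```bash
python3 - <<'E'
import cv2
for n,(x,y,w,h) in {"side":(150,80,270,203+30),"top":(120,140,300,190)}.items():
    im=cv2.imread(f"pics/{n}0.png")[y:y+h,x:x+w]
    cv2.imwrite(f"pics/{n}0c.png",cv2.resize(im,None,fx=2.5,fy=2.5,interpolation=cv2.INTER_CUBIC))
E
```

```text
(no output)
```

View pics/side0c.png

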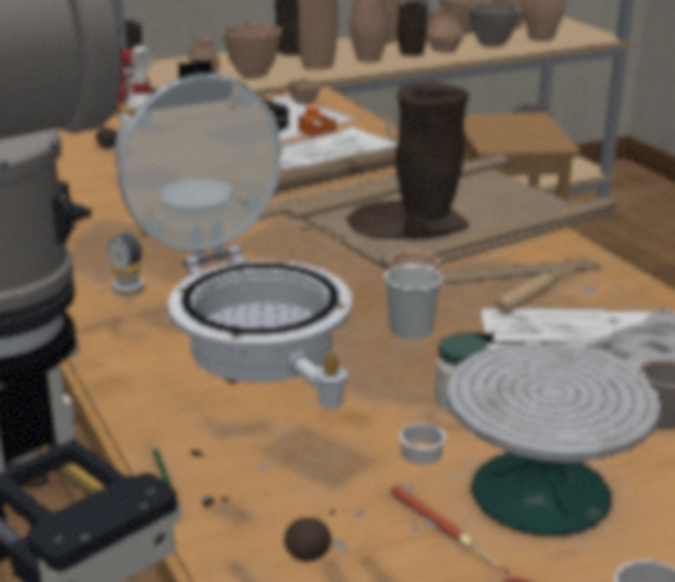

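View pics/top0c.png

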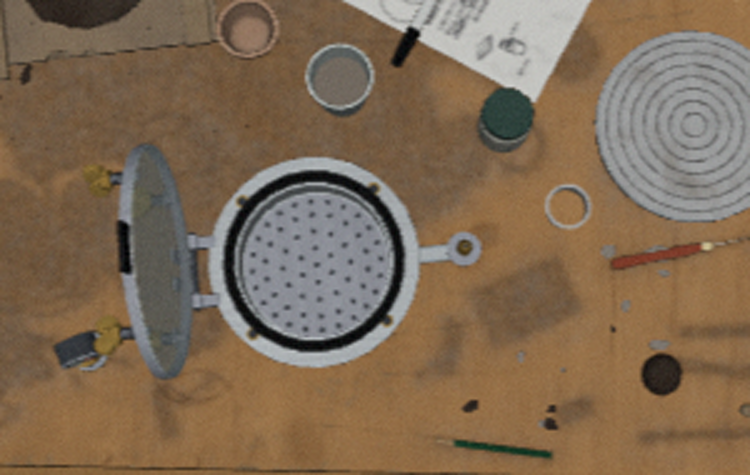

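The side view shows the open cover at the back, the port in front of the pot at crop (333,380), the gauge at (125,265) and a ball at (308,540). The top view shows the ball at (660,373), the gauge at (75,348) and the flange's brass spots at (243,202), (374,188), (387,320) and (252,334).

```bash
cat > h.py <<'E'
import numpy as np, cv2
from plant import bot
P={n:bot.camera_params(n) for n in("side","top")}
def ray(n,u,v):
    p=P[n];R=np.array(p["R"]);t=np.array(p["t"])
    return -R.T@t, R.T@np.array([(u-p["cx"])/p["fx"],(v-p["cy"])/p["fy"],1])
def atz(n,u,v,z):
    c,d=ray(n,u,v);return c+d*(z-c[2])/d[2]
def proj(n,X):
    p=P[n];c=np.array(p["R"])@np.array(X,float)+p["t"];return np.array([p["fx"]*c[0]/c[2]+p["cx"],p["fy"]*c[1]/c[2]+p["cy"]])
def tri(a,b):
    (c1,d1),(c2,d2)=ray("side",*a),ray("top",*b)
    s=np.linalg.lstsq(np.c_[d1,-d2],c2-c1,rcond=None)[0]
    A=c1+s[0]*d1;B=c2+s[1]*d2;return (A+B)/2,np.linalg.norm(A-B)
def show(n,name,x,y,w,h,f):
    im=bot.capture(n);cv2.imwrite(f"pics/{name}.png",cv2.resize(im[y:y+h,x:x+w],None,fx=f,fy=f,interpolation=cv2.INTER_CUBIC))
def arr(v,k=1): return np.round(np.array(v,float),k).tolist()
E
python3 - <<'E'
from h import *
f=lambda x,y:(120+(x-.5)/2.5,140+(y-.5)/2.5)
g=lambda x,y:(150+(x-.5)/2.5,80+(y-.5)/2.5)
h=[atz("top",*f(*q),76) for q in[(243,202),(374,188),(387,320),(252,334)]]
print(arr(h)); c=np.mean(h,0);print("pot",arr(c))
print("port tip top",arr(atz("top",*f(464,247),76)),"tri",tri(g(332,357),f(464,247)))
print("ball",arr(atz("top",*f(661,373),19)),"tri",tri(g(308,540),f(661,373)))
print("gauge tri",tri(g(125,250),f(78,348)))
print("far dark",arr(atz("side",*g(107,137),15)), "top px",proj("top",atz("side",*g(107,137),15)))
for n in("jar","cup"):
  pass
print("jar",arr(atz("top",*f(507,112),75)),"cup",arr(atz("top",*f(340,77),73)),"cutter",arr(atz("top",*f(568,206),22)))
im=cv2.imread("pics/top0.png")
cv2.imwrite("pics/topfull.png",cv2.resize(im,(800,600)))
E
```

```text
[[604.0, 164.0, 76.0], [621.0, 29.9, 76.0], [486.1, 14.0, 76.0], [469.5, 150.0, 76.0]]
pot [545.2, 89.5, 76.0]
port tip top [561.7, -63.0, 76.0] tri (array([564.45878533, -64.15064414,  68.99274137]), np.float64(4.064671313311911))
ball [439.6, -273.2, 19.0] tri (array([ 440.33046929, -274.09093054,   15.8998593 ]), np.float64(1.3347577248021394))
gauge tri (array([453.11550661, 329.47297145,  57.32008775]), np.float64(0.6096836169824069))
far dark [592.4, 918.0, 15.0] top px [-60.36922266 223.27948145]
jar [703.4, -106.3, 75.0] cup [738.2, 67.8, 73.0] cutter [614.1, -176.2, 22.0]
```

View pics/topfull.png

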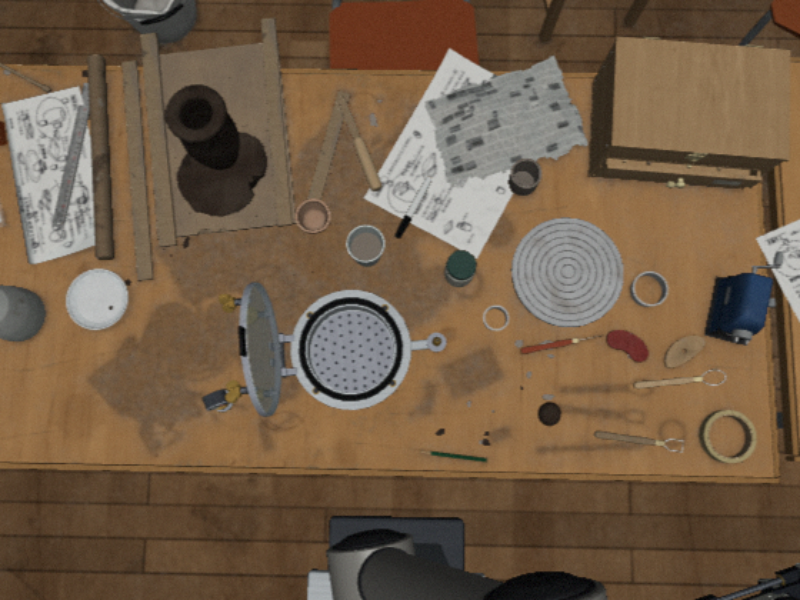

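Only one ball is on the table, at about world (440,-273). The pot is at (545,89.5), turned about 0.115 rad, and the port is at (563,-64.5). I'll turn the tool to yaw 90° and move above the ball.

Emit:
jog_arm:
  dp:
    - [0,0,0]
    - [0,0,0]
    - [0,0,0]
    - [0,0,0]
    - [0,0,0]
    - [0,0,0]
    - [0,0,0]
  twist: [-10.2,-10.2,-10.2,-10.2,-10.2,-10.2,-10.0]
  jaw: 0.075

```text
time: 1.88
tool_pos: [169.1, -497.1, 226.7]
tcp_rot: [3.142, 0.0, 1.576]
contact_force: [0.7, 0.1, 0.0]
grip_width: 75.1
finger_force: 0.0
```

Emit:
jog_arm:
  dp:
    - [0.0279,0.0339,0.0133]
    - [0.0279,0.0339,0.0133]
    - [0.0279,0.0339,0.0133]
    - [0.0279,0.0339,0.0133]
    - [0.0279,0.0339,0.0133]
    - [0.0279,0.0339,0.0133]
    - [0.0279,0.0339,0.0133]
    - [0.0279,0.0339,0.0133]
    - [0,0,0]
  twist: [0,0,0,0,0,0,0,0,0]

```text
time: 3.0
tool_pos: [441.6, -271.8, 119.3]
tcp_rot: [-3.141, -0.001, 1.574]
contact_force: [0.7, -0.3, -0.3]
grip_width: 75.1
finger_force: 0.0
```

```bash
python3 - <<'E'
from h import *
o=bot.get_obs();print(o["time"],arr(o["tool_pos"]),arr(o["tcp_rot"],3),arr(o["joint_positions"],2))
b={}
for n in("side","top"):
    im=bot.capture(n)
    for l in("ball_1","gauge"):
        r=bot.masks_of(n,l);print(n,l,[(round(d["confidence"],2),arr(d["bbox"])) for d in r])
    cv2.imwrite(f"pics/{n}1.png",im)
a=cv2.resize(cv2.imread("pics/side1.png")[160:220,160:230],None,fx=6,fy=6,interpolation=cv2.INTER_CUBIC)
c=cv2.resize(cv2.imread("pics/top1.png")[250:310,130:200],None,fx=6,fy=6,interpolation=cv2.INTER_CUBIC)
d=cv2.resize(cv2.imread("pics/side1.png")[240:360,200:400],None,fx=2.1,fy=2.1)
cv2.imwrite("pics/g1.png",cv2.vconcat([cv2.hconcat([a,c])[:, :800]]))
E
```

```text
3.0 [441.6, -271.8, 119.3] [-3.141, -0.001, 1.574] [-0.7, 0.44, 1.69, 0.0, 1.01, -0.7]
side ball_1 [(0.7, [273.5, 297.6, 17.7, 16.1]), (0.63, [320.4, 258.4, 19.5, 16.2])]
side gauge [(0.79, [197.2, 186.6, 16.7, 19.9])]
top ball_1 [(0.56, [380.1, 290.1, 12.7, 11.9])]
top gauge [(0.46, [152.7, 278.4, 21.8, 13.9])]
```

View pics/g1.png

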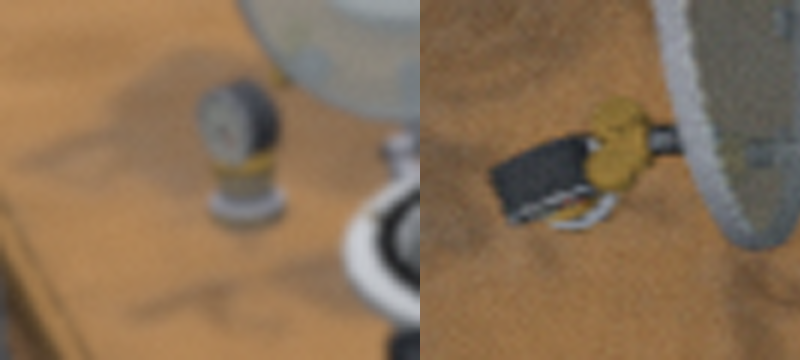

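The gauge is turned about 23° and a wing screw partly hides it, so I'll take it after the cover is shut. Next is the ball.

Emit:
jog_arm:
  dp:
    - [0,0,0.03]
    - [0,0,0.03]
    - [0,0,0.03]
    - [0,0,0.025]
    - [0,0,0]
  twist: [0,0,0,0,0]

```text
time: 3.92
tool_pos: [438.9, -273.9, 4.2]
tcp_rot: [-3.139, -0.002, 1.569]
contact_force: [-0.5, -0.8, 0.5]
grip_width: 75.2
finger_force: 0.0
```

Emit:
jog_arm:
  dp:
    - [0,0,0]
    - [0,0,0]
    - [0,0,0]
    - [0,0,0]
    - [0,0,0]
  twist: [0,0,0,0,0]
  jaw: 0.02

```text
time: 4.55
tool_pos: [440.6, -274.1, 5.9]
tcp_rot: [3.141, 0.001, 1.571]
contact_force: [-0.6, -0.2, 5.6]
grip_width: 40.7
finger_force: 30.0
```

Emit:
jog_arm:
  dp:
    - [0,0,-0.04]
    - [0,0,-0.04]
    - [0,0,-0.04]
    - [0.03,0,-0.03]
    - [0.04,0,0]
    - [0.04,0.01,0]
    - [0.04,0.02,0]
    - [0.04,0.02,0]
    - [0.04,0.02,0]
    - [0.04,0.02,0]
  twist: [0,0,0,0,0,0,0,0,0,0]

```text
time: 5.8
tool_pos: [530.8, -2.5, 155.1]
tcp_rot: [-3.141, 0.0, 1.571]
contact_force: [0.3, -0.6, -0.7]
grip_width: 40.5
finger_force: 30.0
```

Emit:
jog_arm:
  dp:
    - [0.03,0.01,0]
    - [0.03,0.005,0]
    - [0.0233,0,0]
    - [0.01,0,0]
    - [0,0,0.03]
    - [0,0,0.03]
    - [0,0,0.03]
    - [0,0,0.02]
    - [0,0,0.008]
    - [0,0,0]
  twist: [0,0,0,0,0,0,0,0,0,0]

```text
time: 7.05
tool_pos: [545.5, 89.0, 37.4]
tcp_rot: [-3.142, 0.0, 1.57]
contact_force: [1.0, -0.2, -0.6]
grip_width: 40.7
finger_force: 30.0
```

Emit:
jog_arm:
  dp:
    - [0,0,0.002]
    - [0,0,0]
  twist: [0,0]

```text
time: 7.3
tool_pos: [545.9, 89.3, 35.9]
tcp_rot: [3.14, 0.0, 1.57]
contact_force: [0.7, -0.4, -0.1]
grip_width: 41.0
finger_force: 30.0
```

Emit:
jog_arm:
  dp:
    - [0,0,0]
    - [0,0,0]
    - [0,0,0]
    - [0,0,0]
    - [0,0,-0.02]
    - [0,0,-0.03]
    - [0,0,-0.03]
    - [0,0,-0.03]
    - [0,0,-0.03]
    - [0,0,-0.03]
  twist: [0,0,0,0,0,0,0,0,0,0]
  jaw: 0.07

```text
time: 8.55
tool_pos: [545.3, 89.3, 206.3]
tcp_rot: [-3.142, 0.0, 1.57]
contact_force: [-0.4, 0.6, 0.3]
grip_width: 70.1
finger_force: 0.0
```

```bash
python3 - <<'E'
from h import *
im=bot.capture("side");im2=bot.capture("top")
for n in("side","top"): print([(round(d["confidence"],2),arr(d["bbox"])) for d in bot.find_in(n,"ball_1")])
a=cv2.resize(im[80:260,150:350],(400,360));b=cv2.resize(im2[160:340,120:320],(400,360))
cv2.imwrite("pics/p2.png",cv2.hconcat([a,b]))
E
```

```text
[(0.59, [254.1, 207.9, 15.5, 9.7])]
[(0.22, [171.9, 242.9, 34.3, 91.8])]
```

View pics/p2.png

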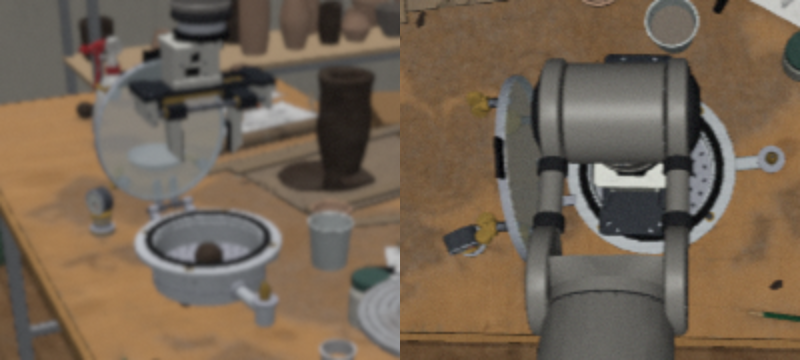

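The ball lies in the pot at picture (208,252). Next I go over the open cover and down behind it.

Emit:
jog_arm:
  dp:
    - [0,0,-0.031]
    - [0,0,-0.031]
    - [0,0,-0.031]
    - [0,0,-0.031]
    - [0,0,-0.031]
    - [0,0,0]
  twist: [0,0,0,0,0,0]
  jaw: 0

```text
time: 9.5
tool_pos: [546.1, 89.3, 361.1]
tcp_rot: [3.139, 0.0, 1.57]
contact_force: [0.4, -0.2, -0.4]
grip_width: 14.7
finger_force: 0.0
```

Emit:
jog_arm:
  dp:
    - [0.036,-0.004,0]
    - [0.036,-0.004,0]
    - [0.036,-0.004,0]
    - [0.036,-0.004,0]
    - [0.036,-0.004,0]
    - [0,0,0]
  twist: [0,0,0,0,0,0]

```text
time: 10.25
tool_pos: [524.5, 271.3, 357.4]
tcp_rot: [-3.137, 0.001, 1.574]
contact_force: [0.3, -0.2, 0.1]
grip_width: 0.6
finger_force: 0.0
```

Emit:
jog_arm:
  dp:
    - [0,0,0.028]
    - [0,0,0.028]
    - [0,0,0.024]
    - [-0.012,0.0014,0]
    - [-0.012,0.0014,0]
    - [-0.012,0.0014,0]
    - [-0.012,0.0014,0]
    - [-0.012,0.0014,0]
    - [-0.012,0.0014,0]
  twist: [0,0,0,0,0,0,0,0,0]

```text
time: 11.38
tool_pos: [534.1, 196.5, 280.4]
tcp_rot: [3.141, -0.0, 1.57]
contact_force: [-0.4, 1.0, -1.5]
grip_width: 0.4
finger_force: 0.9
```

Emit:
jog_arm:
  dp:
    - [-0.012,0.0014,0]
    - [-0.012,0.0014,0]
    - [-0.012,0.0014,0]
    - [-0.012,0.0014,0]
  twist: [0,0,0,0]

```text
time: 11.88
tool_pos: [539.6, 148.4, 280.3]
tcp_rot: [3.141, 0.0, 1.57]
contact_force: [-0.2, 1.4, -0.6]
grip_width: 0.1
finger_force: 0.4
```

Emit:
jog_arm:
  dp:
    - [-0.012,0.0014,0]
    - [-0.012,0.0014,0]
    - [-0.012,0.0014,0]
    - [-0.012,0.0014,0]
    - [-0.012,0.0014,0]
    - [-0.012,0.0014,0]
    - [-0.01,0,-0.005]
    - [0,0,-0.02]
  twist: [0,0,0,0,0,0,0,0]

```text
time: 12.88
tool_pos: [547.4, 66.3, 304.8]
tcp_rot: [-3.139, 0.0, 1.569]
contact_force: [0.6, -0.2, 0.2]
grip_width: 0.7
finger_force: 0.0
```

Emit:
jog_arm:
  dp:
    - [-0.03,-0.03,-0.02]
    - [-0.04,-0.04,0]
    - [-0.04,-0.04,0]
    - [-0.04,-0.04,0]
    - [-0.04,-0.03,0]
    - [-0.04,0,0]
    - [-0.04,0,0]
    - [0,0,0]
    - [0,0,0]
    - [0,0,0]
  twist: [0,0,0,0,0,0,0,0,0,0]

```text
time: 14.12
tool_pos: [367.8, -201.7, 325.5]
tcp_rot: [3.141, 0.0, 1.572]
contact_force: [-1.4, 0.2, 0.5]
grip_width: 0.4
finger_force: 0.0
```

Emit:
jog_arm:
  dp:
    - [0,0,0]
    - [0,0,0]
    - [0,0,0]
    - [0,0,0]
    - [0,0,0]
    - [0,0,0]
    - [0,0,0]
    - [0,0,0]
    - [0,0,0]
    - [0,0,0]
  twist: [10,10,10,10,0,0,0,0,0,0]

```text
time: 15.38
tool_pos: [367.7, -202.6, 325.3]
tcp_rot: [3.142, 0.0, 0.873]
contact_force: [0.1, 0.8, -0.4]
grip_width: 0.4
finger_force: 0.0
```

```bash
python3 - <<'E'
from h import *
o=bot.get_obs();print(o["time"],arr(o["tool_pos"]),arr(o["tcp_rot"],3))
im=bot.capture("side");im2=bot.capture("top")
cv2.imwrite("pics/side3.png",im);cv2.imwrite("pics/top3.png",im2)
print([(round(d["confidence"],2),arr(d["bbox"])) for d in bot.find_in("top","screw_1")])
a=cv2.resize(im[140:240,170:320],(400,267));b=cv2.resize(im2[190:300,150:315],(600,400),interpolation=cv2.INTER_CUBIC)
a=cv2.copyMakeBorder(a,0,133,0,0,cv2.BORDER_CONSTANT)[:, 100:300]
cv2.imwrite("pics/p3.png",cv2.hconcat([a,b]))
E
```

```text
15.375 [367.7, -202.6, 325.3] [3.142, 0.0, 0.873]
[(0.57, [220.8, 272.9, 13.5, 6.4]), (0.51, [269.6, 213.7, 8.5, 5.2]), (0.38, [212.7, 219.2, 8.7, 10.0])]
```

View pics/p3.png

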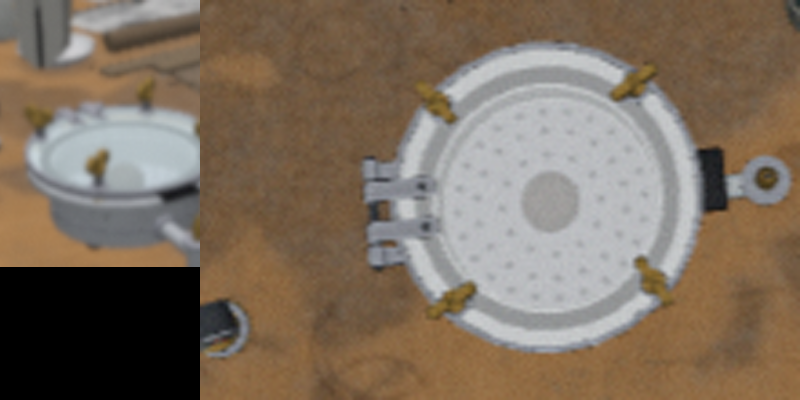

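The cover lies shut; the wing screws are at picture (437,103)=3, (634,82)=2, (655,280)=1 and (452,300)=4. I'll measure their axes and wing angles.

```bash
cat > scr.py <<'E'
from h import *
import sys
def run(im,c=(545.2,89.5),th=.115):
    hsv=cv2.cvtColor(im,cv2.COLOR_BGR2HSV)
    m=((hsv[...,0]>17)&(hsv[...,0]<35)&(hsv[...,1]>110)).astype(np.uint8)
    big=cv2.resize(im,None,fx=4,fy=4,interpolation=cv2.INTER_CUBIC)
    hs=cv2.cvtColor(big,cv2.COLOR_BGR2HSV)
    for i,(a,b) in enumerate([(-68,-68),(68,-68),(68,68),(-68,68)],1):
        X=np.array([c[0]+a*np.cos(th)-b*np.sin(th),c[1]+a*np.sin(th)+b*np.cos(th),120])
        u=proj("top",X)
        yy,xx=np.mgrid[0:hs.shape[0],0:hs.shape[1]];px=(xx-1.5)/4;py=(yy-1.5)/4
        k=((px-u[0])**2+(py-u[1])**2<9.5**2)&(hs[...,0]>17)&(hs[...,0]<32)&(hs[...,1]>120)
        W=np.array([atz("top",p,q,122)[:2] for p,q in zip(px[k],py[k])])
        mu=W.mean(0);ev,E=np.linalg.eigh(np.cov(W.T));w=np.degrees(np.arctan2(E[1,1],E[0,1]))
        base=np.degrees(th)+(45 if a*b>0 else 135)
        q=(base-w+30)%180-30
        print(i,"nom",arr(X[:2]),"cent",arr(mu),"wing",round(w%180,1),"q deg",round(q,1),"rad",round(np.radians(q),2),"axes",arr(2*np.sqrt(ev)))
if __name__=="__main__":
    im=bot.capture("top") if len(sys.argv)<2 else cv2.imread(sys.argv[1])
    run(im)
E
python3 scr.py pics/top3.png; python3 - <<'E'
from h import *
for n in("screw_1",):
    for d in bot.masks_of("top",n):
        ys,xs=np.nonzero(d["pixels"]);print(arr(atz("top",xs.mean(),ys.mean(),115)[:2]))
E
```

```text
1 nom [485.5, 14.1] cent [484.4, 13.5] wing 37.2 q deg 14.4 rad 0.25 axes [5.6, 18.4]
2 nom [620.6, 29.8] cent [621.1, 29.0] wing 129.7 q deg 11.9 rad 0.21 axes [5.9, 18.9]
3 nom [604.9, 164.9] cent [605.9, 166.4] wing 43.7 q deg 7.8 rad 0.14 axes [5.6, 18.8]
4 nom [469.8, 149.2] cent [469.2, 150.1] wing 123.0 q deg 18.6 rad 0.32 axes [5.8, 18.7]
[469.7, 151.6]
[620.2, 32.1]
```

```bash
cat > plan.py <<'E'
import sys,numpy as np
# cur X Y Z, target X Y Z, yaw(deg) held during translation
a=list(map(float,sys.argv[1:8]));d=np.array(a[3:6])-a[:3];y=np.radians(a[6])
print("tool shift mm",np.round([np.cos(y)*d[0]+np.sin(y)*d[1],np.sin(y)*d[0]-np.cos(y)*d[1],-d[2]],2))
E
python3 plan.py 367.7 -202.6 325.3 485 14 150 37.2
echo s1-s3; python3 plan.py 485 14 150 605.5 165.5 150 43.7
echo s3-s2; python3 plan.py 605.5 165.5 150 621 29.5 150 129.7
echo s2-s4; python3 plan.py 621 29.5 150 469.5 149.7 150 123
python3 -c "
from plant import bot;print(bot.get_obs()['tcp_rot'])"
```

```text
tool shift mm [ 224.39 -101.61  175.3 ]
s1-s3
tool shift mm [191.79 -26.28  -0.  ]
s3-s2
tool shift mm [-114.54  -74.95   -0.  ]
s2-s4
tool shift mm [183.32 -61.59  -0.  ]
[-3.14156189e+00  5.62905503e-05  8.72407306e-01]
```

Emit:
jog_arm:
  dp:
    - [0,0,0]
    - [0,0,0]
    - [0.0321,-0.0145,0.025]
    - [0.0321,-0.0145,0.025]
    - [0.0321,-0.0145,0.025]
    - [0.0321,-0.0145,0.025]
    - [0.032,-0.0145,0.025]
    - [0.032,-0.0145,0.025]
    - [0.032,-0.0146,0.0253]
    - [0,0,0]
  twist: [6.4,6.4,0,0,0,0,0,0,0,0]
  jaw: 0.04

```text
time: 16.82
tool_pos: [484.6, 15.7, 148.1]
tcp_rot: [-3.139, 0.003, 0.652]
contact_force: [-0.2, 0.2, -0.7]
grip_width: 40.1
finger_force: 0.0
```

```bash
python3 - <<'E'
from h import *
o=bot.get_obs();print(o["time"],arr(o["tool_pos"]),arr(np.degrees(o["tcp_rot"]),2),arr(o["joint_positions"],2))
im=bot.capture("side")
cv2.imwrite("pics/p4.png",cv2.resize(im[90:250,160:340],(720,600)))
E
```

```text
16.825 [484.6, 15.7, 148.1] [-179.84, 0.15, 37.35] [-0.13, 0.35, 1.74, 0.0, 1.05, 0.79]
```

View pics/p4.png

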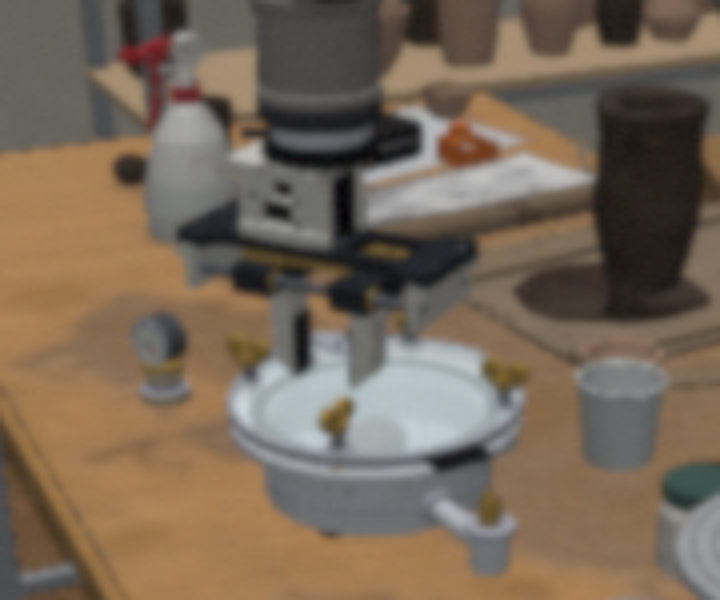

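The gripper hovers square above screw 1 (picture (335,420)) with clearance all round, so I'll descend, grip and turn.

Emit:
jog_arm:
  dp:
    - [0,0,0.02]
    - [0,0,0.02]
    - [0,0,0.012]
    - [0,0,0]
  twist: [0,0,0,0]

```text
time: 17.38
tool_pos: [484.9, 13.4, 98.0]
tcp_rot: [-3.141, 0.001, 0.648]
contact_force: [-0.9, -0.5, -0.2]
grip_width: 40.1
finger_force: 0.0
```

Emit:
jog_arm:
  dp:
    - [0,0,0]
    - [0,0,0]
    - [0,0,0]
    - [0,0,0]
  twist: [0,0,0,0]
  jaw: 0

```text
time: 17.88
tool_pos: [486.0, 13.3, 98.6]
tcp_rot: [3.139, -0.001, 0.649]
contact_force: [-0.0, -3.8, 1.0]
grip_width: 15.4
finger_force: 30.0
```

Emit:
jog_arm:
  dp:
    - [0,0,0]
    - [0,0,0]
    - [0,0,0]
    - [0,0,0]
    - [0,0,0]
    - [0,0,0]
    - [0,0,0]
  twist: [10.4,10.4,10.4,10.4,10.4,10,0]

```text
time: 18.75
tool_pos: [485.8, 14.1, 98.1]
tcp_rot: [-3.141, -0.001, -0.432]
contact_force: [2.7, 0.3, -1.7]
grip_width: 15.6
finger_force: 30.0
```

Emit:
jog_arm:
  dp:
    - [0,0,0]
    - [0,0,0]
    - [0,0,0]
    - [0,0,-0.02]
    - [0,0,-0.032]
    - [0,0,-0.05]
    - [-0.06,0,0]
    - [-0.06,0,0]
    - [-0.06,0,0]
  twist: [0,0,0,0,0,0,0,0,0]
  jaw: 0.04

```text
time: 19.88
tool_pos: [319.8, 90.0, 199.9]
tcp_rot: [-3.142, 0.0, -0.433]
contact_force: [0.1, 1.1, 0.3]
grip_width: 40.4
finger_force: 0.0
```

```bash
python3 - <<'E'
from h import *
import scr
o=bot.get_obs();print(o["time"],arr(o["tool_pos"]),arr(np.degrees(o["tcp_rot"]),2))
im2=bot.capture("top")
scr.run(im2)
cv2.imwrite("pics/p5.png",cv2.resize(im2[190:300,150:315],(600,400),interpolation=cv2.INTER_CUBIC))
E
```

```text
19.875 [319.8, 90.0, 199.9] [-180.0, 0.01, -24.82]
1 nom [485.5, 14.1] cent [485.8, 14.4] wing 156.7 q deg 74.9 rad 1.31 axes [5.5, 16.7]
2 nom [620.6, 29.8] cent [621.1, 29.1] wing 129.9 q deg 11.7 rad 0.2 axes [5.9, 19.1]
3 nom [604.9, 164.9] cent [605.9, 166.5] wing 44.0 q deg 7.6 rad 0.13 axes [5.7, 18.7]
4 nom [469.8, 149.2] cent [469.0, 150.3] wing 123.3 q deg 18.3 rad 0.32 axes [5.8, 19.1]
```

View pics/p5.png

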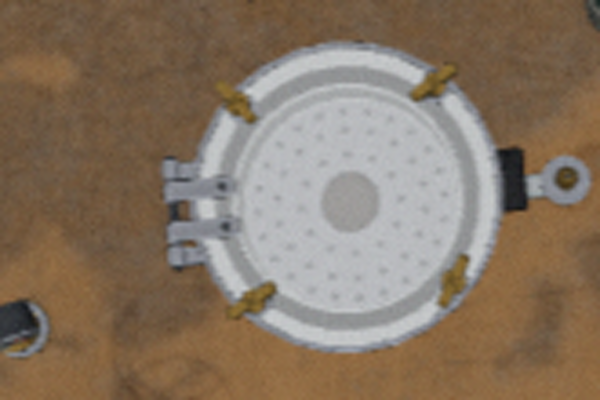

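Screw 1 sits at 1.31 rad, and the grip followed its wings. Screw 3 is next.

Emit:
jog_arm:
  dp:
    - [0,0,0]
    - [0,0,0]
    - [0,0,0]
    - [0,0,0]
    - [0,0,0]
    - [0,0,0]
    - [0,0,0]
  twist: [-9.8,-9.8,-9.8,-9.8,-9.8,-9.8,-10]

```text
time: 20.8
tool_pos: [321.5, 89.5, 200.0]
tcp_rot: [-3.141, 0.0, 0.774]
contact_force: [0.8, -0.4, -0.3]
grip_width: 40.0
finger_force: 0.0
```

Emit:
jog_arm:
  dp:
    - [0.037,0.0205,0]
    - [0.037,0.0205,0]
    - [0.037,0.0205,0]
    - [0.037,0.0205,0]
    - [0.037,0.0205,0]
    - [0.037,0.0205,0.025]
    - [0.0352,0.0202,0.025]
    - [0,0,0]
    - [0,0,0]
  twist: [0,0,0,0,0,0,0,0,0]

```text
time: 21.92
tool_pos: [605.6, 164.9, 150.0]
tcp_rot: [-3.141, 0.001, 0.768]
contact_force: [0.5, -0.5, 0.2]
grip_width: 39.7
finger_force: 0.0
```

Emit:
jog_arm:
  dp:
    - [0,0,0.02]
    - [0,0,0.02]
    - [0,0,0.012]
    - [0,0,0]
  twist: [0,0,0,0]

```text
time: 22.42
tool_pos: [605.7, 164.9, 98.4]
tcp_rot: [-3.141, 0.0, 0.768]
contact_force: [-0.2, 0.3, 1.2]
grip_width: 40.3
finger_force: 0.0
```

Emit:
jog_arm:
  dp:
    - [0,0,0]
    - [0,0,0]
    - [0,0,0]
    - [0,0,0]
  twist: [0,0,0,0]
  jaw: 0

```text
time: 22.92
tool_pos: [606.5, 165.2, 98.5]
tcp_rot: [3.141, -0.001, 0.768]
contact_force: [-0.7, 0.5, 2.6]
grip_width: 15.7
finger_force: 30.0
```

Emit:
jog_arm:
  dp:
    - [0,0,0]
    - [0,0,0]
    - [0,0,0]
    - [0,0,0]
    - [0,0,0]
    - [0,0,0]
    - [0,0,0]
  twist: [10.6,10.6,10.6,10.6,10.6,10.6,0]

```text
time: 23.8
tool_pos: [606.6, 164.4, 98.0]
tcp_rot: [3.141, -0.001, -0.341]
contact_force: [1.2, -3.5, -0.6]
grip_width: 15.3
finger_force: 30.0
```

Emit:
jog_arm:
  dp:
    - [0,0,0]
    - [0,0,0]
    - [0,0,0]
    - [0,0,-0.02]
    - [0,0,-0.032]
    - [0,0,0]
  twist: [0,0,0,0,0,0]
  jaw: 0.04

```text
time: 24.55
tool_pos: [607.8, 165.5, 152.7]
tcp_rot: [-3.139, -0.005, -0.342]
contact_force: [1.2, 1.0, -0.1]
grip_width: 40.1
finger_force: 0.0
```

Emit:
jog_arm:
  dp:
    - [0,0,0]
    - [0,0,0]
    - [0,0,0]
    - [0,0,0]
    - [0,0,0]
    - [0,0,0]
    - [0,0,0]
    - [0,0,0]
    - [0,0,0]
    - [0,0,0]
  twist: [-10.6,-10.6,-10.6,-10.6,-10.6,-10.6,-10.6,-10.6,-10.6,-10.6]

```text
time: 25.8
tool_pos: [605.7, 165.1, 148.7]
tcp_rot: [-3.14, 0.0, 1.514]
contact_force: [0.3, 0.1, -0.7]
grip_width: 39.9
finger_force: 0.0
```

Emit:
jog_arm:
  dp:
    - [0,0,0]
    - [0,0,0]
    - [0,0,0]
    - [0,0,0]
    - [0,0,0]
    - [-0.0284,-0.0188,0]
    - [-0.0284,-0.0188,0]
    - [-0.0285,-0.0189,0]
    - [-0.0285,-0.0189,0]
    - [0,0,0]
  twist: [-10.6,-10.6,-10.6,-10.6,-1,0,0,0,0,0]

```text
time: 27.05
tool_pos: [621.1, 27.1, 149.4]
tcp_rot: [-3.141, -0.0, 2.259]
contact_force: [0.2, -0.1, 1.1]
grip_width: 40.2
finger_force: 0.0
```

Emit:
jog_arm:
  dp:
    - [0,0,0.02]
    - [0,0,0.02]
    - [0,0,0.012]
    - [0,0,0]
  twist: [0,0,0,0]

```text
time: 27.55
tool_pos: [620.5, 30.0, 97.0]
tcp_rot: [-3.14, -0.002, 2.265]
contact_force: [0.3, 0.6, 0.1]
grip_width: 40.1
finger_force: 0.0
```

Emit:
jog_arm:
  dp:
    - [0,0,0]
    - [0,0,0]
    - [0,0,0]
    - [0,0,0]
  twist: [0,0,0,0]
  jaw: 0

```text
time: 28.05
tool_pos: [621.7, 29.5, 98.6]
tcp_rot: [3.14, 0.001, 2.265]
contact_force: [0.7, 1.8, 1.5]
grip_width: 15.6
finger_force: 30.0
```

Emit:
jog_arm:
  dp:
    - [0,0,0]
    - [0,0,0]
    - [0,0,0]
    - [0,0,0]
    - [0,0,0]
    - [0,0,0]
    - [0,0,0]
  twist: [10.5,10.5,10.5,10.5,10.5,10.5,0]

```text
time: 28.92
tool_pos: [621.6, 29.5, 98.1]
tcp_rot: [3.141, -0.001, 1.167]
contact_force: [1.7, 1.4, -0.4]
grip_width: 15.5
finger_force: 30.0
```

Emit:
jog_arm:
  dp:
    - [0,0,0]
    - [0,0,0]
    - [0,0,0]
    - [0,0,-0.02]
    - [0,0,-0.032]
    - [0,0,0]
  twist: [0,0,0,0,0,0]
  jaw: 0.04

```text
time: 29.68
tool_pos: [622.6, 29.2, 152.7]
tcp_rot: [3.137, -0.002, 1.166]
contact_force: [0.5, -1.0, 0.1]
grip_width: 39.9
finger_force: 0.0
```

Emit:
jog_arm:
  dp:
    - [0,0,0]
    - [0,0,0]
    - [0,0,0]
    - [0,0,0]
    - [0,0,0]
    - [0,0,0]
  twist: [-9.4,-9.4,-9.4,-9.4,-9.4,-9.4]

```text
time: 30.42
tool_pos: [620.5, 29.3, 148.7]
tcp_rot: [-3.14, -0.001, 2.156]
contact_force: [0.5, 0.6, 0.7]
grip_width: 40.0
finger_force: 0.0
```

Emit:
jog_arm:
  dp:
    - [0.0367,-0.0122,0]
    - [0.0367,-0.0122,0]
    - [0.0367,-0.0122,0]
    - [0.0367,-0.0122,0]
    - [0.0368,-0.0121,0]
    - [0,0,0]
    - [0,0,0.02]
    - [0,0,0.02]
    - [0,0,0.012]
    - [0,0,0]
  twist: [0,0,0,0,0,0,0,0,0,0]

```text
time: 31.68
tool_pos: [469.5, 149.2, 97.0]
tcp_rot: [-3.14, -0.001, 2.15]
contact_force: [0.2, -0.1, -0.4]
grip_width: 39.9
finger_force: 0.0
```

Emit:
jog_arm:
  dp:
    - [0,0,0]
    - [0,0,0]
    - [0,0,0]
    - [0,0,0]
  twist: [0,0,0,0]
  jaw: 0

```text
time: 32.17
tool_pos: [470.1, 149.8, 98.5]
tcp_rot: [3.14, 0.001, 2.15]
contact_force: [1.2, 1.2, 2.4]
grip_width: 15.4
finger_force: 30.0
```

Emit:
jog_arm:
  dp:
    - [0,0,0]
    - [0,0,0]
    - [0,0,0]
    - [0,0,0]
    - [0,0,0]
    - [0,0,0]
    - [0,0,0]
  twist: [10,10,10,10,10,8,0]

```text
time: 33.05
tool_pos: [471.2, 149.8, 98.1]
tcp_rot: [3.139, -0.002, 1.136]
contact_force: [4.6, 0.7, -4.2]
grip_width: 15.3
finger_force: 30.0
```

Emit:
jog_arm:
  dp:
    - [0,0,0]
    - [0,0,0]
    - [0,0,0]
    - [0,0,-0.02]
    - [0,0,-0.032]
    - [0,0,0]
  twist: [0,0,0,0,0,0]
  jaw: 0.04

```text
time: 33.8
tool_pos: [471.0, 149.9, 152.1]
tcp_rot: [3.138, -0.002, 1.138]
contact_force: [0.1, 0.4, -1.2]
grip_width: 39.9
finger_force: 0.0
```

Emit:
jog_arm:
  dp:
    - [0,0,0]
    - [0,0,0]
    - [0,0,0]
    - [0,0,0]
    - [0,0,0]
    - [0,0,0]
    - [0,0,0]
    - [0,0,0]
    - [0,0,0]
  twist: [-10,-10,-10,-10,-10,-10,-10,-10,-10]

```text
time: 34.92
tool_pos: [469.0, 149.6, 149.0]
tcp_rot: [-3.141, -0.001, 2.714]
contact_force: [-0.2, -0.0, 0.2]
grip_width: 40.1
finger_force: 0.0
```

Emit:
jog_arm:
  dp:
    - [0.0276,-0.0292,-0.0125]
    - [0.0276,-0.0292,-0.0125]
    - [0.0276,-0.0292,-0.0125]
    - [0.0276,-0.0292,-0.0125]
    - [0,0,0]
    - [0,0,0]
  twist: [0,0,0,0,0,0]

```text
time: 35.67
tool_pos: [320.9, 90.1, 199.8]
tcp_rot: [3.141, 0.0, 2.708]
contact_force: [-0.7, 0.8, 0.3]
grip_width: 39.8
finger_force: 0.0
```

```bash
python3 scr.py; python3 - <<'E'
from h import *
o=bot.get_obs();print(o["time"],arr(o["tool_pos"]),arr(np.degrees(o["tcp_rot"]),2),arr(o["joint_positions"],2))
E
```

```text
1 nom [485.5, 14.1] cent [485.8, 14.5] wing 156.7 q deg 74.9 rad 1.31 axes [5.5, 16.8]
2 nom [620.6, 29.8] cent [620.1, 29.9] wing 64.3 q deg 77.3 rad 1.35 axes [6.2, 17.5]
3 nom [604.9, 164.9] cent [605.9, 164.8] wing 164.3 q deg 67.3 rad 1.18 axes [6.7, 18.0]
4 nom [469.8, 149.2] cent [469.9, 149.0] wing 66.7 q deg 74.9 rad 1.31 axes [5.5, 17.0]
35.725 [321.0, 90.2, 199.7] [-180.0, -0.0, 155.18] [0.04, 0.01, 2.02, 0.0, 1.11, -1.09]
```

All four are about halfway (1.31, 1.35, 1.18, 1.31). Second round, starting with screw 1.

Emit:
jog_arm:
  dp:
    - [-0.0362,0,0.01]
    - [-0.0362,0,0.01]
    - [-0.0362,0,0.01]
    - [-0.0362,0,0.01]
    - [-0.0363,0,0.01]
    - [0,0,0]
    - [0,0,0.02]
    - [0,0,0.02]
    - [0,0,0.0125]
    - [0,0,0]
  twist: [0,0,0,0,0,0,0,0,0,0]

```text
time: 36.98
tool_pos: [484.1, 14.4, 96.7]
tcp_rot: [-3.141, -0.002, 2.709]
contact_force: [-0.2, -1.6, -0.2]
grip_width: 40.4
finger_force: 0.0
```

Emit:
jog_arm:
  dp:
    - [0,0,0]
    - [0,0,0]
    - [0,0,0]
    - [0,0,0]
  twist: [0,0,0,0]
  jaw: 0

```text
time: 37.48
tool_pos: [485.3, 14.2, 98.0]
tcp_rot: [3.141, 0.001, 2.708]
contact_force: [0.5, 2.8, 2.8]
grip_width: 16.0
finger_force: 30.0
```

Emit:
jog_arm:
  dp:
    - [0,0,0]
    - [0,0,0]
    - [0,0,0]
    - [0,0,0]
    - [0,0,0]
    - [0,0,0]
    - [0,0,0]
    - [0,0,0]
  twist: [10.5,10.5,10.5,10.5,10.5,10.5,10.5,0]

```text
time: 38.48
tool_pos: [486.7, 14.9, 97.6]
tcp_rot: [3.138, -0.002, 1.423]
contact_force: [7.5, 6.5, -5.1]
grip_width: 15.6
finger_force: 30.0
```

Emit:
jog_arm:
  dp:
    - [0,0,0]
    - [0,0,0]
    - [0,0,0]
    - [0,0,-0.02]
    - [0,0,-0.032]
    - [0,0,0]
  twist: [0,0,0,0,0,0]
  jaw: 0.04

```text
time: 39.22
tool_pos: [486.1, 13.7, 151.5]
tcp_rot: [3.137, 0.0, 1.426]
contact_force: [-0.2, 0.6, 0.7]
grip_width: 39.9
finger_force: 0.0
```

Emit:
jog_arm:
  dp:
    - [0,0,0]
    - [0,0,0]
    - [0,0,0]
    - [0,0,0]
    - [0,0,0]
    - [0,0,0]
    - [0,0,0]
    - [0,0,0]
  twist: [-9.9,-9.9,-9.9,-9.9,-9.9,-9.9,-9.9,-9.9]

```text
time: 40.22
tool_pos: [484.2, 13.9, 148.5]
tcp_rot: [-3.141, -0.002, 2.814]
contact_force: [1.1, 0.0, 0.2]
grip_width: 40.0
finger_force: 0.0
```

Emit:
jog_arm:
  dp:
    - [-0.0125,0.0365,0]
    - [-0.0125,0.0365,0]
    - [-0.0126,0.0365,0]
    - [-0.0126,0.0365,0]
    - [-0.0126,0.0365,0]
    - [0,0,0]
    - [0,0,0.02]
    - [0,0,0.02]
    - [0,0,0.0125]
    - [0,0,0]
  twist: [0,0,0,0,0,0,0,0,0,0]

```text
time: 41.48
tool_pos: [603.0, 165.2, 95.8]
tcp_rot: [-3.14, -0.002, 2.807]
contact_force: [0.4, 0.4, 0.2]
grip_width: 40.2
finger_force: 0.0
```

Emit:
jog_arm:
  dp:
    - [0,0,0]
    - [0,0,0]
    - [0,0,0]
    - [0,0,0]
  twist: [0,0,0,0]
  jaw: 0

```text
time: 41.98
tool_pos: [604.1, 165.4, 97.6]
tcp_rot: [-3.141, 0.001, 2.808]
contact_force: [-1.5, -3.2, 3.6]
grip_width: 15.6
finger_force: 30.0
```

Emit:
jog_arm:
  dp:
    - [0,0,0]
    - [0,0,0]
    - [0,0,0]
    - [0,0,0]
    - [0,0,0]
    - [0,0,0]
    - [0,0,0]
    - [0,0,0]
    - [0,0,0]
  twist: [10.5,10.5,10.5,10.5,10.5,10.5,10.5,5,0]

```text
time: 43.1
tool_pos: [606.0, 166.5, 97.2]
tcp_rot: [3.137, -0.002, 1.437]
contact_force: [6.7, 1.6, -3.6]
grip_width: 15.2
finger_force: 30.0
```

Emit:
jog_arm:
  dp:
    - [0,0,0]
    - [0,0,0]
    - [0,0,0]
    - [0,0,-0.02]
    - [0,0,-0.032]
    - [0,0,0]
  twist: [0,0,0,0,0,0]
  jaw: 0.04

```text
time: 43.85
tool_pos: [605.4, 166.1, 151.7]
tcp_rot: [3.136, -0.001, 1.438]
contact_force: [-0.5, 0.3, -0.9]
grip_width: 39.8
finger_force: 0.0
```

Emit:
jog_arm:
  dp:
    - [-0.0,-0.0,-0.02]
    - [0,0,-0.02]
    - [-0.0258,-0.0331,0]
    - [-0.0258,-0.0331,0]
    - [-0.0258,-0.0331,0]
    - [-0.0258,-0.0331,0]
    - [-0.0258,-0.0331,0]
    - [-0.0258,-0.0331,0]
    - [-0.0258,-0.0331,0]
    - [0,0,0]
  twist: [7.7,7.7,0,0,0,0,0,0,0,0]

```text
time: 45.1
tool_pos: [317.2, 90.0, 188.3]
tcp_rot: [-3.14, 0.001, 1.169]
contact_force: [1.1, -0.2, 0.0]
grip_width: 40.1
finger_force: 0.0
```

```bash
python3 - <<'E'
from h import *
import scr
im=bot.capture("top");scr.run(im)
print([(round(d["confidence"],2),arr(d["bbox"])) for d in bot.find_in("top","gauge")])
o=bot.get_obs();print(o["time"],arr(o["tool_pos"]),arr(np.degrees(o["tcp_rot"]),2))
E
```

```text
1 nom [485.5, 14.1] cent [485.3, 13.3] wing 82.4 q deg 149.1 rad 2.6 axes [5.8, 18.5]
2 nom [620.6, 29.8] cent [620.0, 29.9] wing 65.0 q deg 76.6 rad 1.34 axes [6.2, 17.6]
3 nom [604.9, 164.9] cent [604.6, 166.5] wing 79.3 q deg -27.7 rad -0.48 axes [6.3, 19.0]
4 nom [469.8, 149.2] cent [470.0, 149.1] wing 66.8 q deg 74.8 rad 1.31 axes [5.4, 17.0]
[(0.85, [153.2, 281.0, 22.5, 15.7]), (0.6, [218.6, 272.8, 15.7, 9.9])]
45.2 [320.4, 90.3, 189.0] [179.95, -0.02, 66.96]
```

Screws 1 and 3 are at their stops (about 2.6), with 2 and 4 still halfway. Now screw 2.

Emit:
jog_arm:
  dp:
    - [0.0078,0.0375,0.005]
    - [0.0078,0.0375,0.005]
    - [0.0078,0.0375,0.005]
    - [0.0078,0.0375,0.005]
    - [0.0078,0.0375,0.005]
    - [0.0078,0.0375,0.005]
    - [0.0079,0.0375,0.005]
    - [0.0079,0.0375,0.004]
    - [0,0,0]
  twist: [0,0,0,0,0,0,0,0,0]

```text
time: 46.32
tool_pos: [622.9, 30.0, 147.6]
tcp_rot: [-3.141, 0.0, 1.168]
contact_force: [-0.4, 0.3, 0.5]
grip_width: 40.1
finger_force: 0.0
```

Emit:
jog_arm:
  dp:
    - [0,0,0.02]
    - [0,0,0.02]
    - [0,0,0.012]
    - [0,0,0]
  twist: [0,0,0,0]

```text
time: 46.82
tool_pos: [620.0, 30.8, 97.0]
tcp_rot: [-3.14, 0.001, 1.169]
contact_force: [0.0, 0.2, -1.0]
grip_width: 39.7
finger_force: 0.0
```

Emit:
jog_arm:
  dp:
    - [0,0,0]
    - [0,0,0]
    - [0,0,0]
    - [0,0,0]
  twist: [0,0,0,0]
  jaw: 0

```text
time: 47.32
tool_pos: [621.9, 30.2, 98.8]
tcp_rot: [3.138, -0.001, 1.169]
contact_force: [3.8, -2.0, 0.7]
grip_width: 15.3
finger_force: 30.0
```

Emit:
jog_arm:
  dp:
    - [0,0,0]
    - [0,0,0]
    - [0,0,0]
    - [0,0,0]
    - [0,0,0]
    - [0,0,0]
    - [0,0,0]
    - [0,0,0]
  twist: [10.6,10.6,10.6,10.6,10.6,10.6,10.6,0]

```text
time: 48.32
tool_pos: [622.2, 29.6, 98.3]
tcp_rot: [3.141, -0.004, -0.128]
contact_force: [6.7, -4.1, -2.8]
grip_width: 15.6
finger_force: 30.0
```

Emit:
jog_arm:
  dp:
    - [0,0,0]
    - [0,0,0]
    - [0,0,0]
    - [0,0,-0.02]
    - [0,0,-0.032]
    - [0,0,0]
  twist: [0,0,0,0,0,0]
  jaw: 0.04

```text
time: 49.08
tool_pos: [622.0, 30.7, 152.7]
tcp_rot: [-3.141, -0.005, -0.126]
contact_force: [-0.0, -0.1, 1.1]
grip_width: 39.6
finger_force: 0.0
```

Emit:
jog_arm:
  dp:
    - [0,0,0]
    - [0,0,0]
    - [0,0,0]
    - [0,0,0]
    - [0,0,0]
    - [0,0,0]
    - [0,0,0]
  twist: [-10.4,-10.4,-10.4,-10.4,-10.4,-10.4,-10.2]

```text
time: 49.95
tool_pos: [620.0, 30.7, 148.7]
tcp_rot: [-3.14, 0.001, 1.147]
contact_force: [0.0, 1.0, 0.0]
grip_width: 40.0
finger_force: 0.0
```

Emit:
jog_arm:
  dp:
    - [0.009,-0.0375,0]
    - [0.009,-0.0375,0]
    - [0.009,-0.0375,0]
    - [0.009,-0.0375,0]
    - [0.009,-0.0375,0]
    - [0,0,0]
    - [0,0,0.02]
    - [0,0,0.02]
    - [0,0,0.0125]
    - [0,0,0]
  twist: [0,0,0,0,0,0,0,0,0,0]

```text
time: 51.2
tool_pos: [468.7, 149.1, 96.5]
tcp_rot: [-3.14, 0.001, 1.141]
contact_force: [0.1, -0.1, 0.2]
grip_width: 40.1
finger_force: 0.0
```

Emit:
jog_arm:
  dp:
    - [0,0,0]
    - [0,0,0]
    - [0,0,0]
    - [0,0,0]
  twist: [0,0,0,0]
  jaw: 0

```text
time: 51.7
tool_pos: [470.8, 149.1, 98.2]
tcp_rot: [3.137, -0.001, 1.141]
contact_force: [5.0, -3.2, -0.6]
grip_width: 15.3
finger_force: 30.0
```

Emit:
jog_arm:
  dp:
    - [0,0,0]
    - [0,0,0]
    - [0,0,0]
    - [0,0,0]
    - [0,0,0]
    - [0,0,0]
    - [0,0,0]
    - [0,0,0]
    - [0,0,0]
  twist: [10.6,10.6,10.6,10.6,10.6,10.6,10.6,1,0]

```text
time: 52.82
tool_pos: [470.8, 148.9, 97.7]
tcp_rot: [3.141, -0.004, -0.171]
contact_force: [5.4, -4.4, -4.9]
grip_width: 15.5
finger_force: 30.0
```

Emit:
jog_arm:
  dp:
    - [0,0,0]
    - [0,0,0]
    - [0,0,0]
    - [0,0,-0.02]
    - [0,0,-0.032]
    - [0,0,0]
  twist: [0,0,0,0,0,0]
  jaw: 0.04

```text
time: 53.58
tool_pos: [470.3, 149.9, 151.6]
tcp_rot: [-3.14, -0.005, -0.171]
contact_force: [-0.0, 0.0, 0.4]
grip_width: 40.2
finger_force: 0.0
```

Emit:
jog_arm:
  dp:
    - [0,0,0]
    - [0,0,0]
    - [0,0,0]
    - [0,0,0]
    - [0,0,0]
    - [0,0,0]
    - [0,0,0]
    - [0,0,0]
    - [0,0,0]
    - [0,0,0]
  twist: [-10.3,-10.3,-10.3,-10.3,-10.3,-10.3,-10.3,-10.3,-10.3,-10.3]

```text
time: 54.82
tool_pos: [468.3, 149.6, 148.6]
tcp_rot: [-3.14, 0.0, 1.632]
contact_force: [-0.7, -1.0, -0.7]
grip_width: 40.1
finger_force: 0.0
```

Emit:
jog_arm:
  dp:
    - [0,0,-0.015]
    - [0,0,-0.015]
    - [0.001,-0.0402,-0.01]
    - [0.001,-0.0402,-0.01]
    - [0.001,-0.0402,0]
    - [0.001,-0.0402,0]
    - [0,0,0]
    - [0,0,0]
  twist: [-10.1,-10.1,0,0,0,0,0,0]
  jaw: 0.06

```text
time: 55.82
tool_pos: [320.3, 89.5, 199.5]
tcp_rot: [3.141, 0.0, 1.979]
contact_force: [-0.3, -0.1, -0.3]
grip_width: 60.0
finger_force: 0.0
```

```bash
python3 - <<'E'
from h import *
import scr
im=bot.capture("top");scr.run(im);s=bot.capture("side")
print([(n,[(round(d["confidence"],2),arr(d["bbox"])) for d in bot.find_in(n,"gauge")]) for n in("side","top")])
o=bot.get_obs();print(o["time"],arr(o["tool_pos"]),arr(np.degrees(o["tcp_rot"]),2))
a=cv2.resize(s[160:220,160:230],(420,360),interpolation=cv2.INTER_CUBIC)
c=cv2.resize(im[255:305,130:183],(380,360),interpolation=cv2.INTER_CUBIC)
cv2.imwrite("pics/p6.png",cv2.hconcat([a,c]))
E
```

```text
1 nom [485.5, 14.1] cent [485.4, 13.5] wing 81.9 q deg 149.7 rad 2.61 axes [5.8, 18.3]
2 nom [620.6, 29.8] cent [622.0, 29.8] wing 173.5 q deg 148.0 rad 2.58 axes [5.4, 19.4]
3 nom [604.9, 164.9] cent [604.5, 166.6] wing 79.8 q deg -28.2 rad -0.49 axes [6.3, 19.1]
4 nom [469.8, 149.2] cent [468.5, 148.9] wing 170.7 q deg -29.1 rad -0.51 axes [5.6, 18.7]
[('side', [(0.63, [198.9, 187.1, 14.5, 22.7])]), ('top', [(0.85, [154.3, 280.2, 20.5, 16.9])])]
56.025 [320.4, 89.6, 199.3] [-179.98, -0.0, 113.4]
```

View pics/p6.png

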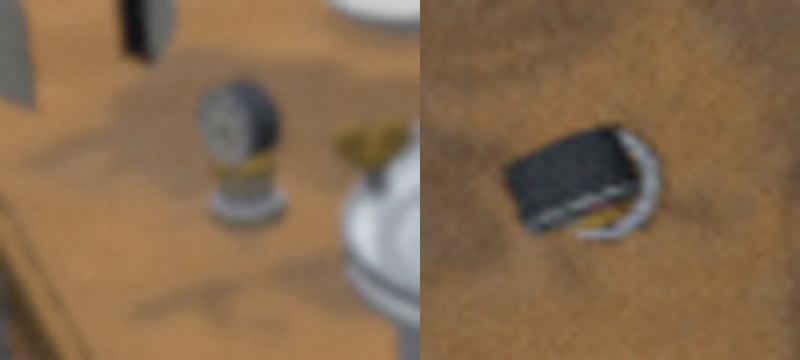

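The case shows clearly now: its corners run from crop (505,172) to (640,190), with the flats at about 21.5°, and the foot centre is near (603,185). All four screws read about 2.6.

```bash
python3 - <<'E'
from h import *
print(arr(atz("top",151.2,280,60)),arr(atz("top",155.5,280.7,4)),tri((199.7,180.3),(151.2,280)))
# foot in side: ring centre crop (248,205)
print(arr(atz("side",160+248/6,160+203/6,4)))
t=np.array([453.5,328.5,58]);c=np.array([320.5,89.6,199.4]);d=t-c;y=np.radians(111.4)
print(d,np.cos(y)*d[0]+np.sin(y)*d[1],np.sin(y)*d[0]-np.cos(y)*d[1])
E
```

```text
[450.2, 328.2, 60.0] [450.4, 330.4, 4.0] (array([451.52033957, 328.87823933,  56.02233959]), np.float64(2.4619106871328804))
[455.3, 332.6, 4.0]
[ 133.   238.9 -141.4] 173.9006220926546 210.99948728797358
```

Emit:
jog_arm:
  dp:
    - [0.0293,0.0349,0.008]
    - [0.0293,0.0349,0.008]
    - [0.0293,0.0349,0.008]
    - [0.0293,0.0349,0.008]
    - [0.0292,0.035,0.008]
    - [0.0292,0.0349,0.008]
    - [0,0,0.001]
    - [0,0,0]
  twist: [2,0,0,0,0,0,0,0]

```text
time: 57.02
tool_pos: [448.9, 329.7, 149.6]
tcp_rot: [-3.14, 0.001, 1.944]
contact_force: [1.1, -0.3, -0.2]
grip_width: 60.0
finger_force: 0.0
```

Emit:
jog_arm:
  dp:
    - [0,0,0.025]
    - [0,0,0.025]
    - [0,0,0.025]
    - [0,0,0.02]
    - [0,0,0.015]
    - [0,0,0]
  twist: [0,0,0,0,0,0]

```text
time: 57.78
tool_pos: [448.9, 329.3, 40.0]
tcp_rot: [-3.14, 0.0, 1.943]
contact_force: [-0.1, 0.4, 1.1]
grip_width: 60.0
finger_force: 0.0
```

Emit:
jog_arm:
  dp:
    - [0,0,0]
    - [0,0,0]
    - [0,0,0]
    - [0,0,0]
    - [0,0,0]
  twist: [0,0,0,0,0]
  jaw: 0.01

```text
time: 58.4
tool_pos: [449.8, 330.2, 40.8]
tcp_rot: [3.141, 0.0, 1.944]
contact_force: [0.1, 1.1, 1.6]
grip_width: 24.1
finger_force: 30.0
```

Emit:
jog_arm:
  dp:
    - [0,0,-0.03]
    - [0,0,-0.03]
    - [0,0,-0.03]
    - [0,0,-0.03]
    - [0,0,-0.03]
    - [0,0,0]
  twist: [0,0,0,5,5,4.8]

```text
time: 59.15
tool_pos: [450.3, 330.6, 192.8]
tcp_rot: [3.138, -0.002, 1.683]
contact_force: [-0.9, 0.1, -2.1]
grip_width: 24.0
finger_force: 30.0
```

```bash
python3 - <<'E'
from h import *
o=bot.get_obs();print(o["time"],arr(o["tool_pos"]),arr(np.degrees(o["tcp_rot"]),2),o["grip_width"])
im=bot.capture("top");s=bot.capture("side");cv2.imwrite("pics/top7.png",im)
for n,I,z in(("top",im,70),("side",s,65)):
    u=proj(n,[563,-64.5,z]);big=cv2.resize(I,None,fx=4,fy=4,interpolation=cv2.INTER_CUBIC);hs=cv2.cvtColor(big,cv2.COLOR_BGR2HSV)
    yy,xx=np.mgrid[0:hs.shape[0],0:hs.shape[1]];px=(xx-1.5)/4;py=(yy-1.5)/4
    k=((px-u[0])**2+(py-u[1])**2<8**2)&(hs[...,0]>17)&(hs[...,0]<35)&(hs[...,1]>110)&(hs[...,2]>40)
    print(n,"pred",arr(u),"found",arr([px[k].mean(),py[k].mean(),px[k].min(),px[k].max(),py[k].min(),py[k].max()]),k.sum()/16,arr(atz(n,px[k].mean(),py[k].mean(),z)))
a=cv2.resize(s[100:220,150:290],(420,360),interpolation=cv2.INTER_CUBIC);u=proj("top",[563,-64.5,70]).astype(int)
c=cv2.resize(im[u[1]-20:u[1]+20,u[0]-21:u[0]+21],(378,360),interpolation=cv2.INTER_CUBIC);print(u)
cv2.imwrite("pics/p7.png",cv2.hconcat([a,c]))
y=np.radians(96.6);d=np.array([563-450.5,-64.5-330]);print(np.cos(y)*d[0]+np.sin(y)*d[1],np.sin(y)*d[0]-np.cos(y)*d[1])
E
```

```text
59.15 [450.3, 330.6, 192.8] [179.78, -0.09, 96.42] 23.980364570537162
top pred [305.9, 238.4] found [305.3, 238.7, 303.1, 307.9, 236.1, 241.1] 16.875 [562.2, -63.1, 70.0]
side pred [281.4, 224.2] found [282.1, 224.8, 279.9, 284.6, 221.1, 228.6] 27.75 [563.2, -68.6, 65.0]
[305 238]
-404.81598545980387 66.41173026060878
```

View pics/p7.png

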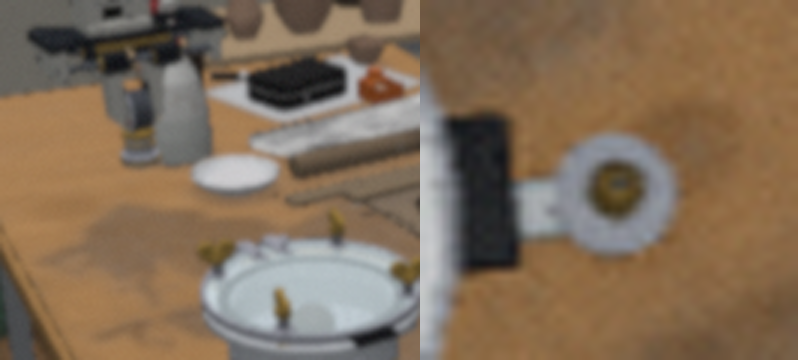

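The gauge is held upright. The port is confirmed close to (562.8,-64.3), so I carry the gauge there.

Emit:
jog_arm:
  dp:
    - [-0.02,0.0033,0]
    - [-0.0425,0.007,0]
    - [-0.0425,0.007,0]
    - [-0.0425,0.007,0]
    - [-0.0425,0.007,0]
    - [-0.0425,0.007,0]
    - [-0.0425,0.007,0]
    - [-0.0425,0.007,0]
    - [-0.0425,0.007,0]
    - [-0.0425,0.007,0]
  twist: [0,0,0,0,0,0,0,0,0,0]

```text
time: 60.5
tool_pos: [560.9, -64.6, 189.8]
tcp_rot: [-3.14, -0.0, 1.686]
contact_force: [-0.2, 0.1, -0.7]
grip_width: 24.1
finger_force: 30.0
```

Emit:
jog_arm:
  dp:
    - [-0.0023,0.0,0.02]
    - [0,0,0.02]
    - [0,0,0.013]
    - [0,0,0]
    - [0,0,0]
  twist: [0,0,0,0,0]

```text
time: 61.12
tool_pos: [562.0, -64.6, 138.1]
tcp_rot: [3.141, 0.001, 1.686]
contact_force: [0.2, 0.4, -1.1]
grip_width: 23.9
finger_force: 30.0
```

```bash
python3 - <<'E'
from h import *
o=bot.get_obs();print(o["time"],arr(o["tool_pos"]),arr(np.degrees(o["tcp_rot"]),2),o["grip_width"])
im=bot.capture("top");s=bot.capture("side")
print([(n,[(round(d["confidence"],2),arr(d["bbox"])) for d in bot.find_in(n,"gauge")]) for n in("side","top")])
p=o["tool_pos"]
print("axis proj at rim, side",arr(proj("side",[562.8,-64.3,p[2]-40])),"port",arr(proj("side",[562.8,-64.3,50])))
cv2.imwrite("pics/p8.png",cv2.resize(s[150:260,230:340],(600,600),interpolation=cv2.INTER_CUBIC))
E
```

```text
61.125 [562.0, -64.6, 138.1] [179.95, 0.03, 96.61] 23.912330572229045
[('side', [(0.56, [280.9, 203.2, 17.7, 28.7])]), ('top', [(0.48, [254.6, 173.3, 30.1, 30.6])])]
axis proj at rim, side [281.4, 213.3] port [281.3, 229.0]
```

View pics/p8.png

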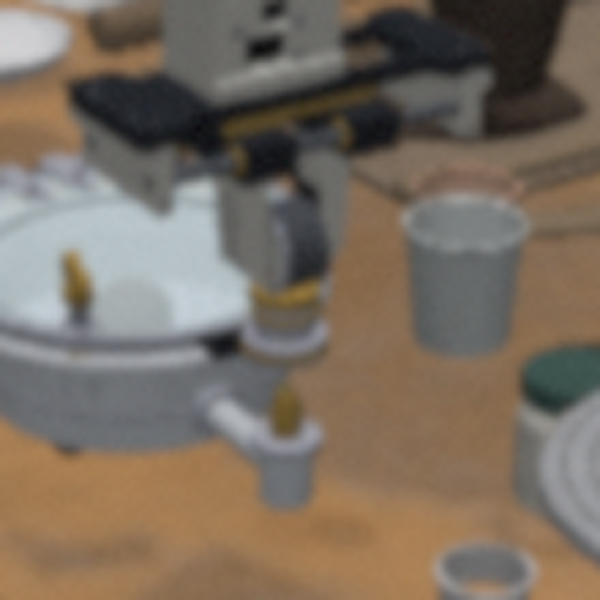

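Side view: the foot's centre is at picture column 286 and the spigot at 287–290, so they are lined up within about a millimetre. I'll lower it gently.

Emit:
jog_arm:
  dp:
    - [-0.001,0.0008,0.005]
    - [0,0,0.008]
    - [0,0,0.006]
    - [0,0,0.004]
    - [0,0,0.004]
    - [0,0,0]
  twist: [0,0,0,0,0,0]

```text
time: 62.08
tool_pos: [562.5, -65.3, 110.2]
tcp_rot: [-3.141, -0.0, 1.686]
contact_force: [-0.1, 0.4, -1.2]
grip_width: 24.0
finger_force: 30.0
```

Emit:
jog_arm:
  dp:
    - [0,0,0.003]
    - [0,0,0.003]
    - [0,0,0.003]
    - [0,0,0]
  twist: [0,0,0,0]

```text
time: 62.58
tool_pos: [563.3, -64.6, 101.5]
tcp_rot: [3.14, -0.001, 1.686]
contact_force: [2.5, 5.2, 0.6]
grip_width: 23.9
finger_force: 30.0
```

Emit:
jog_arm:
  dp:
    - [0.0012,0.0005,0]
    - [0,0,0.003]
    - [0,0,0.003]
    - [0,0,0.003]
    - [0,0,0]
  twist: [0,0,0,0,0]

```text
time: 63.2
tool_pos: [563.0, -64.1, 92.1]
tcp_rot: [3.142, -0.0, 1.686]
contact_force: [3.1, 1.9, -3.9]
grip_width: 23.5
finger_force: 30.0
```

Emit:
jog_arm:
  dp:
    - [0,0,0.0015]
    - [0,0,0.0015]
    - [0,0,0]
  twist: [0,0,0]

```text
time: 63.58
tool_pos: [563.1, -64.1, 90.8]
tcp_rot: [3.141, 0.0, 1.686]
contact_force: [-1.3, 3.0, 9.7]
grip_width: 24.0
finger_force: 30.0
```

Emit:
jog_arm:
  dp:
    - [0,0,0.001]
    - [0,0,0]
  twist: [0,0]

```text
time: 63.82
tool_pos: [563.1, -64.1, 90.8]
tcp_rot: [3.14, 0.001, 1.686]
contact_force: [-2.2, 4.2, 16.0]
grip_width: 24.1
finger_force: 30.0
```

Emit:
jog_arm:
  dp:
    - [0,0,0]
    - [0,0,0]
    - [0,0,0]
    - [0,0,0]
    - [0,0,-0.02]
    - [0,0,-0.03]
    - [0,0,-0.03]
    - [0,0,-0.04]
    - [0,-0.05,0]
    - [0,-0.06,0]
  twist: [0,0,0,0,0,0,0,0,0,0]
  jaw: 0.06

```text
time: 65.08
tool_pos: [452.9, -77.0, 208.6]
tcp_rot: [3.141, 0.001, 1.686]
contact_force: [-0.7, -0.4, 0.2]
grip_width: 60.1
finger_force: 0.0
```

Emit:
jog_arm:
  dp:
    - [0,-0.05,0]
    - [0,-0.05,0]
    - [0,0,0]
    - [0,0,0]
  twist: [0,0,0,0]

```text
time: 65.58
tool_pos: [355.1, -88.6, 209.0]
tcp_rot: [3.14, 0.001, 1.685]
contact_force: [0.7, -0.7, 0.3]
grip_width: 60.1
finger_force: 0.0
```

```bash
python3 - <<'E'
from h import *
import scr
o=bot.get_obs();print(o["time"],arr(o["tool_pos"]),o["grip_width"])
im=bot.capture("top");s=bot.capture("side");scr.run(im)
a=cv2.resize(s[130:260,180:340],(440,358),interpolation=cv2.INTER_CUBIC)
c=cv2.resize(im[180:300,190:340],(360,288),interpolation=cv2.INTER_CUBIC);c=cv2.copyMakeBorder(c,0,70,0,0,cv2.BORDER_CONSTANT)
cv2.imwrite("pics/p9.png",cv2.hconcat([a,c]))
E
```

```text
65.575 [355.1, -88.6, 209.0] 60.14532239897139
1 nom [485.5, 14.1] cent [485.4, 13.6] wing 82.3 q deg 149.3 rad 2.61 axes [5.8, 18.2]
2 nom [620.6, 29.8] cent [621.9, 29.8] wing 173.3 q deg 148.3 rad 2.59 axes [5.4, 19.1]
3 nom [604.9, 164.9] cent [604.6, 166.4] wing 79.3 q deg -27.8 rad -0.48 axes [6.2, 18.9]
4 nom [469.8, 149.2] cent [468.5, 148.9] wing 170.6 q deg -29.0 rad -0.51 axes [5.6, 18.7]
```

View pics/p9.png

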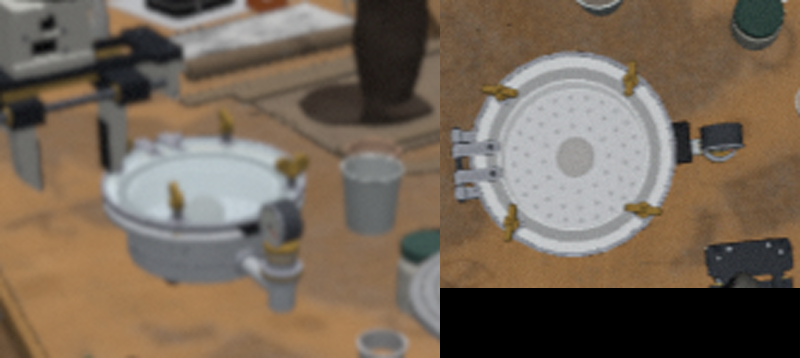

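The gauge stands upright on the shoulder (left picture (283,240)). The cover is shut with the ball visible through it, and all the screws read about 2.6.

```bash
python3 -c "
from plant import bot
print(bot.close_job())"
```

```text
the job is handed in; nothing more can be done
None
```

The job is handed in, with no verdict returned: the one clay ball on the table is in the pot, the cover is shut, all four screws read about 2.6 rad after two cross-order rounds, the gauge is home on the port, and I kept clear of the jar, cup and cutter.

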